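# Sort nuts down the diverter chute

### The arm

A 6-joint arm with a two-finger parallel gripper is mounted at the origin on a cart in front of the work surface, level with it; the furniture and walls round the work are solid. World frame = base frame: x ahead of the robot, y to its left, z up, the work surface at z = 0. Lengths are in m, angles in rad, forces in N, time in s.
With the tool pointing down it reaches from about 0.25 to 0.775 m from the base axis. Payload 4 kg.
Tool frame: the origin (TCP) lies at the very end of the fingers, on their centre line; the grasp point (between the pads) lies 19 mm behind it; y points along the fingers, x is the direction in which the jaws open and shut, and the axes are right-handed (so a half turn about y gives the same grasp; the last joint's range is limited). The gripper opens to 94 mm and grips with 3 to 60 N. Pads are 16 mm wide; open, the fingers measure 119 mm over their backs; the gripper's body (75 mm by 177 mm) begins 78 mm behind the grasp point.
Start: joints at [-1.406, 0.087, 1.371, -0, 1.684, -0.103], TCP at [0.146, -0.53, 0.206] pointing down, gripper open.
Joint ranges: [-3.1, 3.1], [-0.76, 2.03], [0.27, 2.55], [-1.08, 4.22], [0.17, 2.65], [-2.57, 2.57]. Speed limits (rad/s): [2.79, 2.79, 3.14, 3.14, 3.14, 3.14].

### API

Orientations are given as [roll, pitch, yaw] about the fixed x, y, z axes, in that order (R = Rz(yaw) Ry(pitch) Rx(roll)).
In Python, from bench import robot, snapshot, workorder gives the robot as it stands.
- The arm moves only by the tool play_rows, never from a script. Its argument "steps" is a list of rows, each an object of numbers: "x", "y", "z": the shift along the world's x, y, z in m; "rx", "ry", "rz": the turn, a rotation vector about the world's x, y, z in rad; "hand": the finger opening in m, from 0 to 0.094. A call has 1 to 8 rows; each row shifts and turns the commanded pose from where the row before left it; what a row does not reach is not made up. A row lasts 1/8 s, in which the tool goes at most 62.5 mm and 10.7 degrees, less where a joint would pass 70% of its speed; a pose out of reach is approached as far as the arm can. A call is refused whole if a number of a shift passes 0.0625 or a number of a turn 0.188, either way. A call with a gripper value outside its range is refused whole. The fingers move at their own pace and stop on an object; the grip force is fixed at half the most. Time passes only in rows, so rows that do not move let the fingers close. It gives the time, the measured TCP pose, the force and the opening at its end, in the units of the state.
- robot.get_obs(): the state, without advancing time (a new reading comes with each control period).
- snapshot(name): name is "side" or "top" or "wrist"; returns a dict with "color" (420x560x3 uint8, red, green, blue), "range_z" (420x560 float32, m along the optical axis (not along the pixel's ray), 0 where there is no reading), "fov_y" (degrees; the focal length in pixels is half the picture's height over the tangent of half this angle, whatever the lens; pixels are square), "cx", "cy" (the principal point, pixels), "T" (4x4, takes a point from camera to world coordinates). Camera axes: x right, y down, z forward; pixel columns grow to the right and rows downward; lengths in m; the calibration is good to about 2 mm. A picture is of the moment at which its call begins.
- workorder.close_job(): hands the job in, once; it reports no verdict.
The state is a dict: "time": time; "joint_positions": joint angles; "qvel": joint speeds; "joint_torque": joint torques, N m; "tool_pos": TCP position; "ee_rot": TCP orientation; "wrist_force": force on the tool from outside, world axes, zero at the start; "wrist_torque": the same for the moment, N m; "width": finger opening in m.
Only numpy, scipy, OpenCV 4.12 (cv2) and the standard library are available. Lean on these libraries where they do the work, as an engineer would, in place of code of your own. Each camera call takes 0.05 s, during which the arm holds its last target.

### The job

Swing the orange diverter flap of the chute all the way over so that it closes the exit above the grey tray, then pick up the scoop by its red handle and pour its two nuts into the top of the chute, so that they slide down into the yellow tray. Do not touch the nuts with the gripper. Stand the empty scoop back upright on the bench and leave the flap where you set it.

Things in the scene. Friction and masses are not known exactly. Their poses are not given: they have to be found in the camera images.
- chute: Fixed green-walled metal chute on a stand. Origin: centre of its foot on the bench; x points level up the slope, z up. Floor rises at 0.49 rad from the exit lip (x -110, z 62 mm) to the closed top end (x 97, z 173 mm); walls 40 mm above it. Below, a middle wall parts two lanes, +y and -y, each ending over a tray; above is one lane 110 mm wide, flaring to 140 at the top. 170 mm wide, 210 mm high.
- hopper (a point): Middle of the chute's top opening, where parts are poured in: level with the wall tops, about 191 mm above the bench, at chute x = +48 mm. The opening is about 118 mm wide here; the closed end wall stands 31 mm further in chute +x, its top 16 mm higher than this point. Free above.
- diverter (a joint): Angle (rad) of the orange flap, 85 mm long, hinged square to the chute's floor at the upper end of the middle wall. 0: points straight up the slope. Positive: its free end is towards the chute's +y wall and closes the +y lane, so parts leave at -y; negative the reverse. Stops at -0.66 and 0.66, free end at the wall. Starts near 0, stays where left, moves with about 1 N at the knob.
- diverter_knob (a point): Centre of the flap's black knob, 16 mm diameter, 36 mm long, axis square to the chute's floor (top leans 28 degrees to chute -x). It is 68 mm off the floor and 60 mm from the hinge axis, round which it swings in a plane parallel to the sloping floor (up the slope from the hinge at 0). Its lower end is 10 mm above the wall tops.
- yellow_tray: Yellow open tray, 110 x 80 x 52 mm, wall and floor 3 mm, fixed under one of the chute's two exits (either side, see its pose); origin at the centre of its underside. A like grey tray with a rusty nut in it is under the other exit.
- scoop_grip (a point): Centre of the red handle bar of the loose steel scoop (0.15 to 0.3 kg): bar 18 (scoop x) x 56 (y) x 26 mm high, 74 mm above the scoop's underside, over the middle of the pan. Axes are the scoop's: z up, open mouth to -x; the mouth's lip is 58 mm in -x from and 67 mm below this point. Pan 116 x 80 mm, walls 28 mm. The nuts slide out at about 30 degrees of tilt, briskly at 45.
- nut_1: One of the two bright hexagon nuts lying in the scoop, 28 x 24 x 11 mm, 30 g; origin at the centre of its underside.
- nut_2: The other bright hexagon nut in the scoop, the same.
Things that resemble listed ones, but are neither listed nor needed, are in the scene too. There is more than one size of the yellow_tray; the one meant has the size given above.

How it is judged:
On the way, in this order (a step that is already met when the one before it is completed fails the run):
1. the flap is set to close the exit over the grey tray while both nuts are still in the scoop (((y of yellow_tray in the frame of chute above 0 m and value of joint diverter below -0.5 rad) or (y of yellow_tray in the frame of chute below 0 m and value of joint diverter above 0.5 rad)) and distance between each of nut_1, nut_2 and scoop_grip below 0.1 m), for 0.2 s.
2. a nut slides down the chute, out of the scoop (((x of nut_1 in the frame of chute between -0.08 and 0.06 m and y of nut_1 in the frame of chute between -0.085 and 0.085 m and z of nut_1 in the frame of chute between 0.06 and 0.19 m and distance between nut_1 and scoop_grip above 0.09 m) or (x of nut_2 in the frame of chute between -0.08 and 0.06 m and y of nut_2 in the frame of chute between -0.085 and 0.085 m and z of nut_2 in the frame of chute between 0.06 and 0.19 m and distance between nut_2 and scoop_grip above 0.09 m))), for 0.02 s.
At the end, for the whole second after the job is handed in: Both nuts lie at rest inside the yellow tray; the flap is still over on the grey tray's side (more than 0.5 rad); the scoop stands on the bench, upright within 10 degrees (((y of yellow_tray in the frame of chute above 0 m and value of joint diverter below -0.5 rad) or (y of yellow_tray in the frame of chute below 0 m and value of joint diverter above 0.5 rad)) and x of nut_1 in the frame of yellow_tray between -0.06 and 0.06 m and y of nut_1 in the frame of yellow_tray between -0.042 and 0.042 m and z of nut_1 in the frame of yellow_tray between -0.005 and 0.05 m and linear speed of each of nut_1, nut_2 below 0.03 m/s and x of nut_2 in the frame of yellow_tray between -0.06 and 0.06 m and y of nut_2 in the frame of yellow_tray between -0.042 and 0.042 m and z of nut_2 in the frame of yellow_tray between -0.005 and 0.05 m and height (world z) of scoop_grip between 0.06 and 0.09 m and angle between scoop_grip's own z axis and vertical below 0.17 rad); the robot touches nothing.
It fails at once if the gripper touches a nut (contact force between any of nut_1, nut_2 and the fingers above 0.3 N).
It also fails if it takes over 64 s, if anything falls off the work surface, if the arm or the gripper's body presses on something with over 40 N, if the wrist force passes 120 N, or if a joint passes its speed limit or range.

## Working session

There is one attempt and no reset: what is moved stays moved. The work goes in short steps, Python scripts to look and compute and a tool call to move; the robot and the scene stay as the last step left them, time stands still between calls to the robot, and variables do not carry over. Pictures are saved under pics/ and viewed, and the job is handed in when it is done.

Besides the shell and the picture viewer there is one more tool, called after ">>>" in YAML: its name, and indented under it one key for each argument. play_rows: Moves the arm, as the interface text tells. Its arguments: {"type":"object","properties":{"steps":{"type":"array"}},"required":["steps"]}

```bash
ls; mkdir -p pics; cat > h.py <<'E'
import numpy as np, cv2
from bench import robot, snapshot, workorder
def cap(name,tag):
    s=snapshot(name)
    cv2.imwrite(f'pics/{tag}.png',s['color'][:,:,::-1])
    np.savez(f'pics/{tag}.npz',**s)
    return s
def ld(tag): return dict(np.load(f'pics/{tag}.npz'))
def f(s): return s['color'].shape[0]/2/np.tan(np.radians(float(s['fov_y']))/2)
def ray(s,u,v):
    d=np.array([(u-s['cx'])/f(s),(v-s['cy'])/f(s),1.]); T=s['T']
    return T[:3,3],T[:3,:3]@d
def onz(s,u,v,z):
    o,d=ray(s,u,v); return o+d*(z-o[2])/d[2]
def pt(s,u,v):
    o,d=ray(s,u,v); return o+d*s['range_z'][int(round(v)),int(round(u))]
def cloud(s):
    h,w=s['range_z'].shape; u,v=np.meshgrid(np.arange(w),np.arange(h))
    d=np.stack([(u-s['cx'])/f(s),(v-s['cy'])/f(s),np.ones_like(u,float)],-1)*s['range_z'][...,None]
    return d@s['T'][:3,:3].T+s['T'][:3,3]
def proj(s,p):
    q=s['T'][:3,:3].T@(np.asarray(p)-s['T'][:3,3]); return q[:2]/q[2]*f(s)+[s['cx'],s['cy']]
E
python3 - <<'E'
from h import *
for n in ['side','top','wrist']:
    s=cap(n,n+'0'); print(n,s['T'].round(3),s['fov_y'],s['cx'],s['cy'],(s['range_z']>0).mean())
print(robot.get_obs())
E
```

```text
pics
side [[ 0.996 -0.02   0.085  0.459]
 [-0.084 -0.482  0.872 -0.615]
 [ 0.023 -0.876 -0.482  0.552]
 [ 0.     0.     0.     1.   ]] 49.50443866190509 282.5167163948248 215.32438644236413 0.8008375850340136
top [[ 1.000e-03 -9.980e-01  6.800e-02  4.590e-01]
 [-1.000e+00 -1.000e-03  9.000e-03  1.780e-01]
 [-9.000e-03 -6.800e-02 -9.980e-01  1.305e+00]
 [ 0.000e+00  0.000e+00  0.000e+00  1.000e+00]] 42.05628661391597 264.890883993504 211.1738180782816 0.9961947278911565
wrist [[ 0.265 -0.926 -0.268  0.223]
 [-0.964 -0.255 -0.071 -0.51 ]
 [-0.003  0.277 -0.961  0.384]
 [ 0.     0.     0.     1.   ]] 70.98042716038876 282.76466474053746 210.61293229088164 0.996156462585034
{'time': 0.15, 'joint_positions': array([-1.40610771e+00,  8.77946664e-02,  1.37185915e+00, -1.03742599e-06,
        1.68361585e+00, -1.03143164e-01]), 'qvel': array([ 0.00038744, -0.00025716, -0.00379718,  0.0016055 , -0.00137819,
        0.00016246]), 'joint_torque': array([ 1.31789460e-03, -3.40642190e+01, -3.02794254e+01,  7.18427030e-02,
        3.05251381e-02, -1.11433146e-04]), 'tool_pos': array([ 0.14545714, -0.5299905 ,  0.20459223]), 'ee_rot': array([-1.57062469,  0.00166821, -1.30296452]), 'wrist_force': array([-0.17506544, -0.21031715,  0.16236173]), 'wrist_torque': array([ 0.05793519, -0.03925202,  0.03291814]), 'width': 0.09418412535340036}
```

View pics/side0.png

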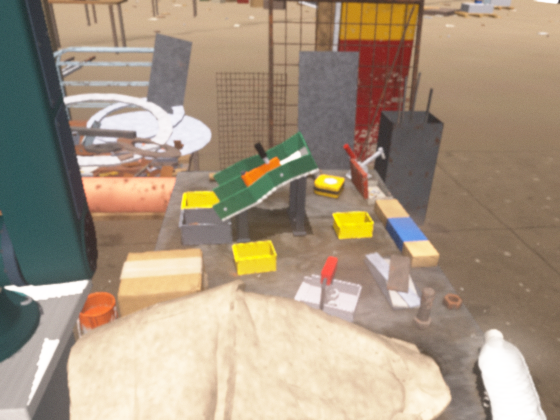

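View pics/top0.png

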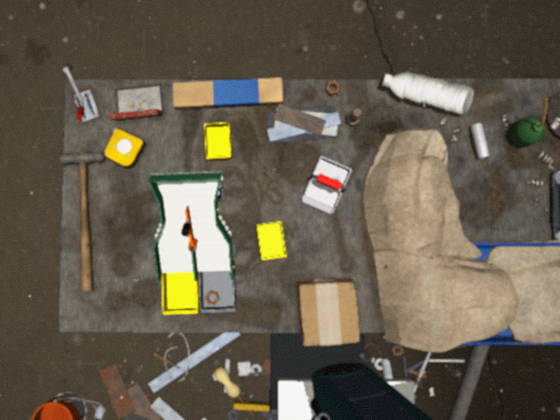

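View pics/wrist0.png

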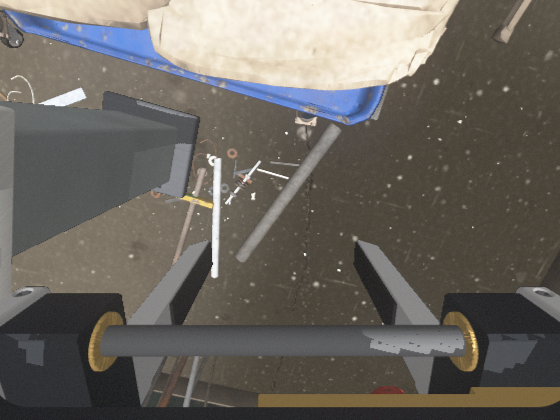

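The side view shows the chute at about (265,170) and the scoop with a red handle at (330,285). In the top view the chute is at (190,230), with its high end up in the image. The yellow tray is at (180,293), the grey tray with the rusty nut at (217,290), and the scoop at (327,186). Next I'll enlarge the key areas.

```bash
python3 - <<'E'
from h import *
s=ld('top0'); c=s['color'][:,:,::-1]
a=cv2.resize(c[160:325,140:300],None,fx=3.6,fy=3.6,interpolation=cv2.INTER_CUBIC)
cv2.imwrite('pics/c1.png',a)
b=cv2.resize(c[140:230,280:370],None,fx=5,fy=5,interpolation=cv2.INTER_CUBIC)
d=cv2.resize(c[60:150,60:180],None,fx=5,fy=5,interpolation=cv2.INTER_CUBIC)[:450,:350]
cv2.imwrite('pics/c2.png',np.hstack([b,d]))
s=ld('side0'); c=s['color'][:,:,::-1]
cv2.imwrite('pics/c3.png',cv2.resize(c[120:320,170:380],None,fx=3,fy=3,interpolation=cv2.INTER_CUBIC))
E
```

```text
(no output)
```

View pics/c1.png

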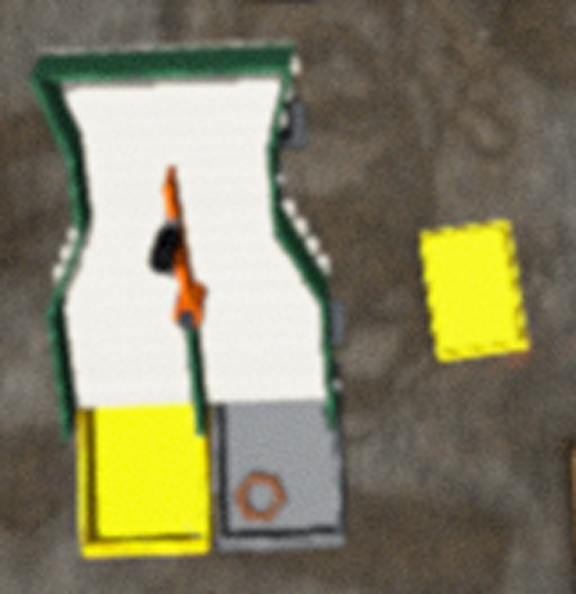

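View pics/c2.png

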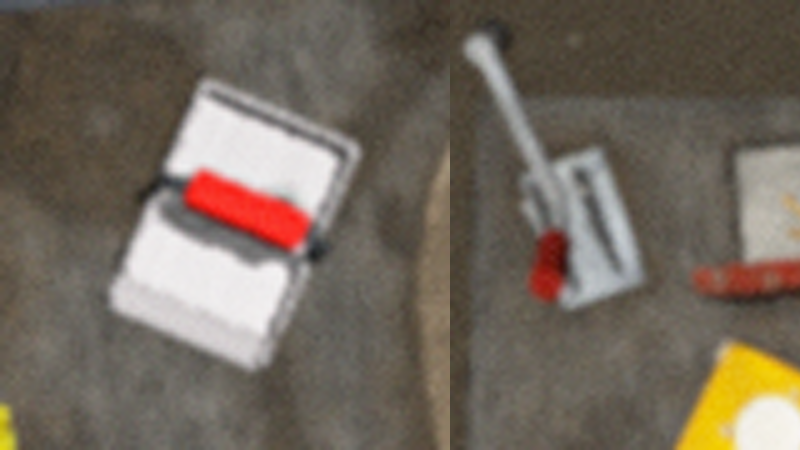

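View pics/c3.png

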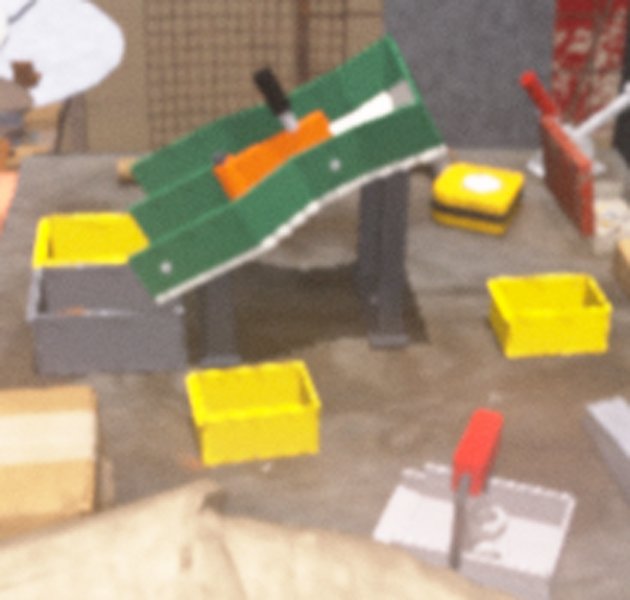

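Yellow trays in the top view are (180,293), (218,141) and (271,240). The one meant is (180,293), because it sits under the chute's left exit, which is chute +y. The grey tray is on the −y side, so the flap must go to −0.66, with its free end to the right in the top view. Red handles are at (327,183), on the scoop's pan with its lip towards image bottom, and at (80,110), which is a valve or clamp and not the scoop.

```bash
python3 - <<'E'
from h import *
for n in ['top0','side0']:
    s=ld(n); P=cloud(s); c=s['color']; hsv=cv2.cvtColor(c,cv2.COLOR_RGB2HSV); H,S,V=[hsv[...,i].astype(int) for i in range(3)]
    print(n)
    def comp(m,nm,box,mn=15):
        mm=np.zeros_like(m,np.uint8); x0,x1,y0,y1=box; mm[y0:y1,x0:x1]=m[y0:y1,x0:x1]
        k,l,st,ce=cv2.connectedComponentsWithStats(mm)
        for i in range(1,k):
            if st[i,4]>=mn:
                q=P[l==i]; q=q[s['range_z'][l==i]>0]
                print(nm,ce[i].round(1),st[i],'med',np.median(q,0).round(4),'min',np.percentile(q,3,axis=0).round(3),'max',np.percentile(q,97,axis=0).round(3), 'rect',cv2.minAreaRect(np.argwhere(l==i)[:,::-1].astype(np.float32)))
    red=((H<6)|(H>174))&(S>170)&(V>120)
    orange=(H>=5)&(H<15)&(S>170)&(V>120)
    box=(290,360,150,220) if n=='top0' else (310,350,240,310)
    comp(red,'red',box)
    box=(150,240,170,260) if n=='top0' else (200,320,130,220)
    comp(orange,'orange',box)
    comp(V<55,'black',box,8)
    yel=(H>20)&(H<35)&(S>170)&(V>120)
    comp(yel,'yel',(150,300,110,320) if n=='top0' else (170,400,180,280),40)
# floor of chute
s=ld('top0');P=cloud(s);c=s['color'].astype(int)
m=np.zeros(c.shape[:2],bool); m[180:275,155:235]=1
m&=(c.min(2)>200)&(s['range_z']>0)
q=P[m]; q=q[(q[:,2]>.03)]
A=np.c_[q[:,:2],np.ones(len(q))]
for _ in range(3):
    k,*_r=np.linalg.lstsq(A,q[:,2],rcond=None); r=q[:,2]-A@k; g=abs(r)<.004; A,q=A[g],q[g]
print(k,np.arctan(np.hypot(*k[:2])),'yaw',np.arctan2(k[1],k[0]),len(q),r.std())
E
```

```text
top0
red [328.6 181.7] [317 175  24  15 182] med [0.6077 0.0459 0.0874] min [0.595 0.023 0.083] max [0.621 0.07  0.092] rect ((328.67755126953125, 181.573974609375), (24.307695388793945, 7.769231796264648), 22.61986541748047)
orange [187.2 214.3] [186 208   4  12  29] med [0.5303 0.3517 0.1619] min [0.52  0.35  0.147] max [0.542 0.353 0.172] rect ((187.02000427246094, 213.63998413085938), (11.172287940979004, 2.6870059967041016), 81.8698959350586)
orange [191.8 240.7] [188 231   8  19  75] med [0.4744 0.3462 0.1349] min [0.462 0.339 0.114] max [0.493 0.351 0.147] rect ((191.73231506347656, 240.0205841064453), (18.253767013549805, 6.519202709197998), 85.60128784179688)
black [158.8 198.5] [152 183  13  38  83] med [0.5656 0.4087 0.1699] min [0.523 0.404 0.147] max [0.593 0.419 0.187] rect ((159.519775390625, 200.88284301757812), (38.59940719604492, 4.516103267669678), 73.0091781616211)
black [218.  198.5] [216 195   5  10  17] med [0.577  0.2964 0.0291] min [0.553 0.292 0.009] max [0.584 0.303 0.158] rect ((217.30001831054688, 199.10000610351562), (2.604728937149048, 9.798744201660156
[... 2294 characters left out ...]
5 0.013] max [0.39  0.426 0.051] rect ((199.81031799316406, 198.82681274414062), (15.347789764404297, 36.32612991333008), 87.39744567871094)
yel [352.8 224.8] [333 212  40  27 947] med [0.7153 0.277  0.0196] min [ 0.675  0.27  -0.   ] max [0.754 0.332 0.036] rect ((352.81298828125, 224.7593536376953), (25.967561721801758, 38.701656341552734), 87.1375961303711)
yel [254.3 256.8] [ 233  241   44   34 1215] med [0.4797 0.1639 0.0196] min [ 0.44   0.141 -0.   ] max [0.519 0.208 0.036] rect ((254.8153076171875, 256.7328186035156), (30.91030502319336, 42.487342834472656), 83.41805267333984)
[ 0.53337281  0.0183451  -0.16053155] 0.49023356947752034 yaw 0.03438096198543085 4083 0.0019034884506647929
```

```bash
python3 - <<'E'
from h import *
s=ld('top0');P=cloud(s);c=s['color'];hsv=cv2.cvtColor(c,cv2.COLOR_RGB2HSV)
yaw=.0344
k=np.array([0.53337281,0.0183451,-0.16053155])
R=np.array([[np.cos(yaw),np.sin(yaw)],[-np.sin(yaw),np.cos(yaw)]])
# origin guess
y0=.343
# chute x from plane: z=.062+(x+.11)*.5336
z0=.062+.11*.5336
x0=(z0-k[2]-k[1]*y0)/k[0]
print('origin',x0,y0)
Q=P.copy(); Q[...,:2]=(P[...,:2]-[x0,y0])@R.T
m=(c.min(2)>190); box=np.zeros_like(m); box[175:280,150:240]=1
res=Q[...,2]-(.062+(Q[...,0]+.11)*.5336)
fl=m&box&(abs(res)<.006)
for xs in np.arange(-.1,.1,.02):
    b=fl&(abs(Q[...,0]-xs)<.006); 
    if b.sum()>5: print('floor x%.2f'%xs, np.percentile(Q[b][:,1],[1,99]).round(4),'mid',np.percentile(Q[b][:,1],[1,99]).mean().round(4))
g=(hsv[...,0]>60)&(hsv[...,0]<95)&(hsv[...,1]>100)&box&(s['range_z']>0)&(abs(res-.036)<.012)
for xs in np.arange(-.12,.1,.02):
    b=g&(abs(Q[...,0]-xs)<.01); y=Q[b][:,1]
    print('wall x%.2f'%xs,y[y<-.03].min().round(3) if (y<-.03).any() else None,y[y>.03].max().round(3) if (y>.03).any() else None,np.median(y[abs(y)<.03]).round(4) if (abs(y)<.03).any() else None)
o=(hsv[...,0]>=3)&(hsv[...,0]<18)&(hsv[...,1]>150)&box
A=Q[o]; A=A[(abs(A[:,1])<.06)]
print('orange x',np.percentile(A[:,0],[2,98]),np.polyfit(A[:,0],A[:,1],1))
kb=(c.max(2)<60); kb[:222]=0;kb[237:]=0;kb[:,:181]=0;kb[:,192:]=0
print('knob',Q[kb].mean(0),P[kb].mean(0)); print(P[kb][P[kb][:,2]>.198].mean(0))
E
```

```text
origin 0.5154653097146066 0.343
floor x-0.10 [-0.0693  0.0823] mid 0.0065
floor x-0.08 [-0.0684  0.0823] mid 0.007
floor x-0.06 [-0.0676  0.0824] mid 0.0074
floor x-0.04 [-0.0624  0.0804] mid 0.009
floor x-0.02 [-0.0537  0.0705] mid 0.0084
floor x0.00 [-0.0436  0.0616] mid 0.009
floor x0.02 [-0.043   0.0587] mid 0.0079
floor x0.04 [-0.0426  0.0597] mid 0.0085
floor x0.06 [-0.0489  0.0617] mid 0.0064
floor x0.08 [-0.0538  0.0642] mid 0.0052
wall x-0.12 -0.078 0.086 0.0032
wall x-0.10 -0.077 0.086 0.0031
wall x-0.08 -0.077 0.086 0.0035
wall x-0.06 -0.077 0.086 0.0036
wall x-0.04 -0.077 0.085 None
wall x-0.02 -0.07 None None
wall x0.00 -0.057 0.062 None
wall x0.02 -0.053 0.063 None
wall x0.04 -0.053 0.066 None
wall x0.06 -0.057 0.073 None
wall x0.08 -0.065 0.077 0.0015
orange x [-0.05603226  0.02438797] [0.0881079  0.00699732]
knob [-0.01614256  0.00639184  0.19571678] [0.49911246 0.34883287 0.19571678]
[0.49413274 0.34941021 0.20432481]
```

```bash
python3 - <<'E'
from h import *
s=ld('top0');P=cloud(s)
for (u0,u1,v0,v1) in [(370,470,130,350),(470,560,240,350),(380,475,70,115),(298,358,280,345),(265,345,105,145),(500,560,100,240)]:
    z=P[v0:v1,u0:u1]; i=np.unravel_index(z[...,2].argmax(),z.shape[:2]); print((u0,u1,v0,v1),z[i].round(3))
E
```

```text
(370, 470, 130, 350) [0.459 0.178 1.305]
(470, 560, 240, 350) [0.459 0.178 1.305]
(380, 475, 70, 115) [0.459 0.178 1.305]
(298, 358, 280, 345) [0.459 0.178 1.305]
(265, 345, 105, 145) [0.459 0.178 1.305]
(500, 560, 100, 240) [0.459 0.178 1.305]
```

```bash
python3 - <<'E'
from h import *
s=ld('top0');P=cloud(s);P[s['range_z']<=0]=-1
for (u0,u1,v0,v1) in [(370,470,130,350),(470,560,240,350),(380,475,70,115),(298,358,280,345),(265,345,105,145),(500,560,100,240),(240,560,330,420)]:
    z=P[v0:v1,u0:u1]; i=np.unravel_index(z[...,2].argmax(),z.shape[:2]); print((u0,u1,v0,v1),z[i].round(3))
E
```

```text
(370, 470, 130, 350) [ 0.44  -0.127  0.188]
(470, 560, 240, 350) [ 0.375 -0.25   0.13 ]
(380, 475, 70, 115) [ 0.833 -0.193  0.071]
(298, 358, 280, 345) [0.258 0.053 0.096]
(265, 345, 105, 145) [0.779 0.133 0.031]
(500, 560, 100, 240) [ 0.77  -0.401  0.173]
(240, 560, 330, 420) [ 0.221 -0.046  0.522]
```

>>> play_rows:
  steps:
    - {"x": 0.02, "z": 0.05, "hand": 0.0}
    - {"x": 0.03, "z": 0.05, "hand": 0.0}
    - {"x": 0.03, "y": 0.03, "z": 0.04, "hand": 0.0, "rz": 0.163}
    - {"x": 0.03, "y": 0.04, "hand": 0.0, "rz": 0.163}
    - {"x": 0.03, "y": 0.05, "hand": 0.0, "rz": 0.163}
    - {"x": 0.03, "y": 0.05, "hand": 0.0, "rz": 0.163}
    - {"x": 0.03, "y": 0.05, "hand": 0.0, "rz": 0.163}
    - {"x": 0.03, "y": 0.05, "hand": 0.0, "rz": 0.163}

```text
schema error: expected keys x, y, z, rx, ry, rz, hand
```

>>> play_rows:
  steps:
    - {"x": 0.02, "y": 0, "z": 0.05, "rx": 0, "ry": 0, "rz": 0, "hand": 0}
    - {"x": 0.03, "y": 0, "z": 0.05, "rx": 0, "ry": 0, "rz": 0, "hand": 0}
    - {"x": 0.03, "y": 0.03, "z": 0.04, "rx": 0, "ry": 0, "rz": 0.163, "hand": 0}
    - {"x": 0.03, "y": 0.04, "z": 0, "rx": 0, "ry": 0, "rz": 0.163, "hand": 0}
    - {"x": 0.03, "y": 0.05, "z": 0, "rx": 0, "ry": 0, "rz": 0.163, "hand": 0}
    - {"x": 0.03, "y": 0.05, "z": 0, "rx": 0, "ry": 0, "rz": 0.163, "hand": 0}
    - {"x": 0.03, "y": 0.05, "z": 0, "rx": 0, "ry": 0, "rz": 0.163, "hand": 0}
    - {"x": 0.03, "y": 0.05, "z": 0, "rx": 0, "ry": 0, "rz": 0.163, "hand": 0}

```text
time: 1.15
tool_pos: [0.3761, -0.2586, 0.3452]
ee_rot: [-1.571, 0.0, -0.32]
wrist_force: [-0.4, -0.0, 0.8]
width: 0.0174
```

>>> play_rows:
  steps:
    - {"x": 0.02, "y": 0.05, "z": 0, "rx": 0, "ry": 0, "rz": 0.11, "hand": 0}
    - {"x": 0.02, "y": 0.055, "z": 0, "rx": 0, "ry": 0, "rz": 0.11, "hand": 0}
    - {"x": 0.02, "y": 0.055, "z": 0, "rx": 0, "ry": 0, "rz": 0.1, "hand": 0}
    - {"x": 0.02, "y": 0.055, "z": 0, "rx": 0, "ry": 0, "rz": 0, "hand": 0}
    - {"x": 0.02, "y": 0.055, "z": 0, "rx": 0, "ry": 0, "rz": 0, "hand": 0}
    - {"x": 0.02, "y": 0.03, "z": 0, "rx": 0, "ry": 0, "rz": 0, "hand": 0}
    - {"x": 0, "y": 0, "z": 0, "rx": 0, "ry": 0, "rz": 0, "hand": 0}

```text
time: 2.02
tool_pos: [0.4959, 0.0415, 0.3443]
ee_rot: [-1.571, 0.002, -0.001]
wrist_force: [-0.2, -0.1, 0.4]
width: 0.0003
```

```bash
python3 - <<'E'
from h import *
s=cap('wrist','w1'); print(robot.get_obs()['tool_pos'],robot.get_obs()['joint_positions'].round(3)); print(s['T'].round(3))
E
```

```text
[0.49551647 0.04026663 0.34468697] [-0.033 -0.015  1.202 -0.     1.956 -0.03 ]
[[ 1.     0.    -0.003  0.496]
 [-0.    -0.961 -0.276  0.122]
 [-0.003  0.276 -0.961  0.524]
 [ 0.     0.     0.     1.   ]]
```

View pics/w1.png

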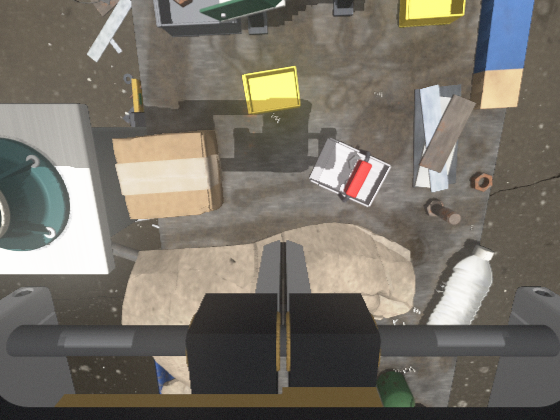

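The wrist view shows the scoop with its red handle at (358,180), the pan around (350,172) and the lip to the left. I'll use this as a second view for the handle and the pan's yaw.

```bash
python3 - <<'E'
from h import *
rays=[]
for n,box in [('top0',(290,360,150,220)),('side0',(310,350,240,310)),('w1',(300,400,130,210))]:
    s=ld(n);hsv=cv2.cvtColor(s['color'],cv2.COLOR_RGB2HSV).astype(int);H,S,V=hsv[...,0],hsv[...,1],hsv[...,2]
    red=((H<6)|(H>174))&(S>150)&(V>110); x0,x1,y0,y1=box; m=np.zeros(red.shape,np.uint8); m[y0:y1,x0:x1]=red[y0:y1,x0:x1]
    P=cloud(s); q=P[m>0]; q=q[q[:,2]>.078]; 
    r=cv2.minAreaRect((q[:,:2]*1000).astype(np.float32)); print(n,m.sum(),'med',np.median(q,0).round(4),'minarea(mm)',np.round(r[0],1),np.round(r[1],1),r[2])
    rays.append(ray(s,*np.argwhere(m)[:,::-1].mean(0)))
for i,j in [(0,1),(0,2),(1,2)]:
    o1,d1=rays[i];o2,d2=rays[j]
    t=np.linalg.lstsq(np.c_[d1,-d2],o2-o1,rcond=None)[0]; print((o1+t[0]*d1).round(4),(o2+t[1]*d2).round(4))
s=ld('w1'); c=s['color'][:,:,::-1]
cv2.imwrite('pics/c4.png',cv2.resize(c[125:220,295:405],None,fx=6,fy=6,interpolation=cv2.INTER_CUBIC))
E
```

```text
top0 196 med [0.6077 0.0458 0.0872] minarea(mm) [548.9 113.8] [ 51.2 214.4] 41.159053802490234
side0 224 med [0.6084 0.0379 0.0849] minarea(mm) [609.1  42.5] [55.3 17.6] 66.660400390625
w1 393 med [0.6079 0.0456 0.0867] minarea(mm) [607.9  45.1] [54.6 16.8] 66.3908920288086
[0.6089 0.0448 0.0784] [0.6096 0.0447 0.0785]
[0.6081 0.0456 0.0854] [0.6081 0.0456 0.0854]
[0.6095 0.0444 0.0787] [0.6098 0.0444 0.0787]
```

View pics/c4.png

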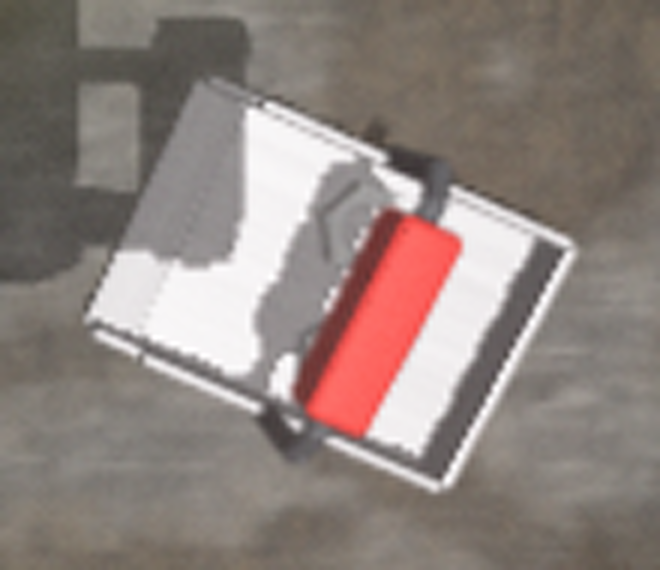

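>>> play_rows:
  steps:
    - {"x": 0, "y": 0.05, "z": 0, "rx": 0, "ry": 0, "rz": 0, "hand": 0}
    - {"x": 0, "y": 0.05, "z": 0, "rx": 0, "ry": 0, "rz": 0, "hand": 0}
    - {"x": 0, "y": 0.055, "z": 0, "rx": 0, "ry": 0, "rz": 0, "hand": 0}
    - {"x": 0, "y": 0.055, "z": 0, "rx": 0, "ry": 0, "rz": 0, "hand": 0}
    - {"x": 0, "y": 0.05, "z": 0, "rx": 0, "ry": 0, "rz": 0, "hand": 0}
    - {"x": 0, "y": 0.05, "z": -0.03, "rx": 0, "ry": 0, "rz": 0, "hand": 0}
    - {"x": 0, "y": 0.04, "z": -0.045, "rx": 0, "ry": 0, "rz": 0, "hand": 0}
    - {"x": 0, "y": 0, "z": -0.03, "rx": 0, "ry": 0, "rz": 0, "hand": 0}

```text
time: 3.08
tool_pos: [0.4949, 0.3901, 0.237]
ee_rot: [-1.573, 0.003, -0.003]
wrist_force: [0.0, -0.3, 0.3]
width: 0.0002
```

```bash
python3 - <<'E'
from h import *
s=cap('side','s2');s2=cap('top','t2')
a=cv2.resize(s['color'][110:230,170:340,::-1],None,fx=3.5,fy=3.5,interpolation=cv2.INTER_CUBIC)
cv2.imwrite('pics/c5.png',a)
print(robot.get_obs()['tool_pos'])
E
```

```text
[0.49414847 0.38752297 0.23509836]
```

View pics/c5.png

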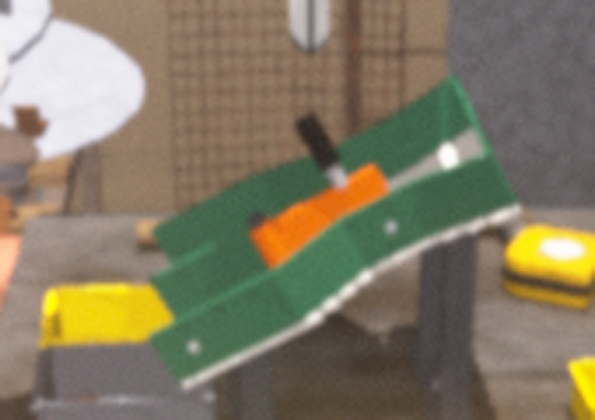

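The fingers hang at crop (310,25), just behind the knob at (318,140). I'll lower them beside the knob and push towards −y.

>>> play_rows:
  steps:
    - {"x": 0.002, "y": 0, "z": -0.03, "rx": 0, "ry": 0, "rz": 0, "hand": 0}
    - {"x": 0, "y": 0, "z": -0.022, "rx": 0, "ry": 0, "rz": 0, "hand": 0}
    - {"x": 0, "y": -0.015, "z": 0, "rx": 0, "ry": 0, "rz": 0, "hand": 0}
    - {"x": 0, "y": -0.015, "z": 0, "rx": 0, "ry": 0, "rz": 0, "hand": 0}
    - {"x": -0.003, "y": -0.012, "z": -0.001, "rx": 0, "ry": 0, "rz": 0, "hand": 0}
    - {"x": -0.003, "y": -0.012, "z": -0.002, "rx": 0, "ry": 0, "rz": 0, "hand": 0}
    - {"x": -0.003, "y": -0.008, "z": -0.002, "rx": 0, "ry": 0, "rz": 0, "hand": 0}

```text
time: 4.05
tool_pos: [0.4886, 0.3276, 0.1843]
ee_rot: [-1.568, -0.002, -0.005]
wrist_force: [1.7, 12.0, 4.6]
width: 0.0003
```

```bash
python3 - <<'E'
from h import *
s=cap('side','s3');s2=cap('top','t3')
a=cv2.resize(s['color'][110:230,170:340,::-1],None,fx=3.5,fy=3.5,interpolation=cv2.INTER_CUBIC)
cv2.imwrite('pics/c6.png',a)
o=robot.get_obs();print(o['tool_pos'],o['wrist_force'])
E
```

```text
[0.4884118  0.32809208 0.18427341] [0.00896739 2.82241678 0.46510086]
```

View pics/c6.png

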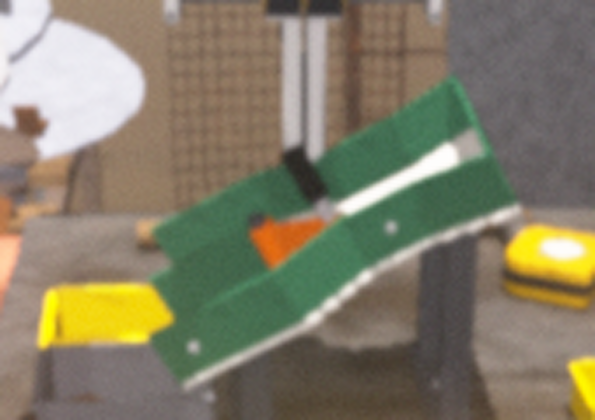

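>>> play_rows:
  steps:
    - {"x": 0, "y": -0.003, "z": 0, "rx": 0, "ry": 0, "rz": 0, "hand": 0}
    - {"x": 0, "y": -0.003, "z": 0, "rx": 0, "ry": 0, "rz": 0, "hand": 0}
    - {"x": 0, "y": 0, "z": 0, "rx": 0, "ry": 0, "rz": 0, "hand": 0}

```text
time: 4.53
tool_pos: [0.4883, 0.3276, 0.1843]
ee_rot: [-1.558, -0.002, -0.001]
wrist_force: [0.9, 13.6, -1.1]
width: 0.0004
```

The flap is at its stop: the tool holds at y = 0.328 and the force rises. I'll back off and lift, then go over to the scoop.

>>> play_rows:
  steps:
    - {"x": 0, "y": 0.02, "z": 0, "rx": 0, "ry": 0, "rz": 0, "hand": 0}
    - {"x": 0, "y": 0.01, "z": 0.03, "rx": 0, "ry": 0, "rz": 0, "hand": 0}
    - {"x": 0, "y": 0, "z": 0.06, "rx": 0, "ry": 0, "rz": 0, "hand": 0}
    - {"x": 0.015, "y": -0.04, "z": 0.04, "rx": 0, "ry": 0, "rz": 0, "hand": 0.07}
    - {"x": 0.02, "y": -0.055, "z": 0, "rx": 0, "ry": 0, "rz": -0.1, "hand": 0.07}
    - {"x": 0.02, "y": -0.055, "z": 0, "rx": 0, "ry": 0, "rz": -0.1, "hand": 0.07}
    - {"x": 0.02, "y": -0.055, "z": 0, "rx": 0, "ry": 0, "rz": -0.1, "hand": 0.07}
    - {"x": 0.02, "y": -0.055, "z": 0, "rx": 0, "ry": 0, "rz": -0.11, "hand": 0.07}

```text
time: 5.52
tool_pos: [0.5836, 0.0895, 0.3128]
ee_rot: [-1.573, 0.001, -0.419]
wrist_force: [0.5, 1.0, -0.0]
width: 0.0468
```

>>> play_rows:
  steps:
    - {"x": 0.02, "y": -0.045, "z": -0.05, "rx": 0, "ry": 0, "rz": 0, "hand": 0.07}
    - {"x": 0.005, "y": 0, "z": -0.05, "rx": 0, "ry": 0, "rz": 0, "hand": 0.07}
    - {"x": 0, "y": 0, "z": -0.045, "rx": 0, "ry": 0, "rz": 0, "hand": 0.07}
    - {"x": 0, "y": 0, "z": 0, "rx": 0, "ry": 0, "rz": 0, "hand": 0.07}

```text
time: 6.02
tool_pos: [0.603, 0.0511, 0.1681]
ee_rot: [-1.577, 0.011, -0.415]
wrist_force: [-0.5, 0.7, -0.1]
width: 0.07
```

```bash
python3 - <<'E'
from h import *
s=cap('side','s4');s2=cap('top','t4');cap('wrist','w4')
a=cv2.resize(s['color'][100:320,170:390,::-1],None,fx=2.6,fy=2.6,interpolation=cv2.INTER_CUBIC)
cv2.imwrite('pics/c7.png',a)
o=robot.get_obs();print(o['tool_pos'],o['ee_rot'],o['wrist_force'],o['joint_positions'].round(3))
P=cloud(s2);c=s2['color'];kb=(c.max(2)<60)&(P[...,2]>.17)&(P[...,2]<.22)
kb[:215]=0;kb[250:]=0;kb[:,:175]=0;kb[:,215:]=0
if kb.any(): print('knob',P[kb].mean(0))
E
```

```text
[0.60750073 0.05159877 0.17658004] [-1.57002787 -0.00356127 -0.41466424] [ 0.17481812  0.68749069 -0.27636539] [-8.000e-03  2.240e-01  1.272e+00 -1.000e-03  1.642e+00  4.070e-01]
knob [0.48937577 0.30913498 0.19198222]
```

View pics/c7.png

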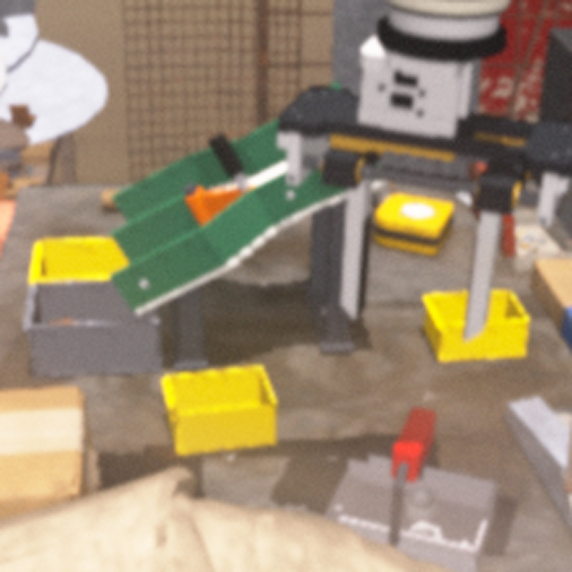

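View pics/w4.png

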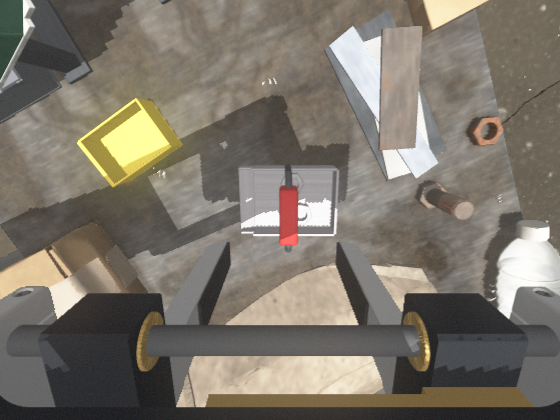

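View pics/t4.png

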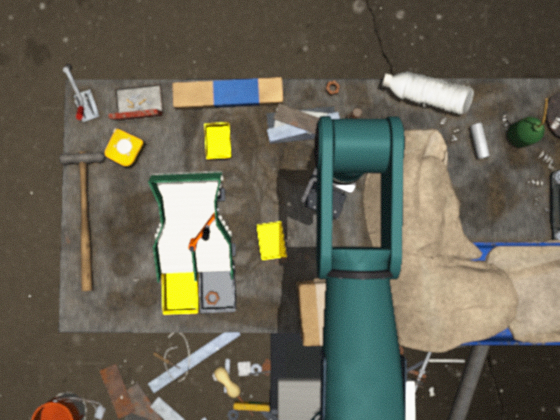

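The wrist view shows the red handle at (288,215), upright in the image, so the yaw is right. The nuts are at about (293,185) and (303,212), behind and below the bar. The top view shows the flap over on the grey side at (203,232), with the knob at y = 0.309, which works out to about −0.65 rad. I'll measure the handle once more from close up.

```bash
python3 - <<'E'
from h import *
for n,box in [('w1',(300,400,130,210)),('w4',(250,330,160,260))]:
    s=ld(n);hsv=cv2.cvtColor(s['color'],cv2.COLOR_RGB2HSV).astype(int);H,S,V=hsv[...,0],hsv[...,1],hsv[...,2]
    red=((H<6)|(H>174))&(S>150)&(V>80); x0,x1,y0,y1=box; m=np.zeros(red.shape,bool); m[y0:y1,x0:x1]=red[y0:y1,x0:x1]
    P=cloud(s); q=P[m]; t=q[abs(q[:,2]-.087)<.004]
    r=cv2.minAreaRect((t[:,:2]*1000).astype(np.float32)); print(n,m.sum(),len(t),t.mean(0).round(4),np.round(r[0],1),np.round(r[1],1),r[2])
E
```

```text
w1 393 392 [0.6077 0.0457 0.0867] [607.9  45.1] [54.6 16.8] 66.3908920288086
w4 809 809 [0.6102 0.0475 0.0868] [609.   45.7] [54.4 15.7] 66.9933090209961
```

>>> play_rows:
  steps:
    - {"x": 0, "y": -0.002, "z": -0.04, "rx": 0, "ry": 0, "rz": 0.005, "hand": 0.07}
    - {"x": 0, "y": 0, "z": -0.03, "rx": 0, "ry": 0, "rz": 0, "hand": 0.07}
    - {"x": 0, "y": 0, "z": 0, "rx": 0, "ry": 0, "rz": 0, "hand": 0.07}
    - {"x": 0, "y": 0, "z": 0, "rx": 0, "ry": 0, "rz": 0, "hand": 0.07}

```text
time: 6.68
tool_pos: [0.6082, 0.0496, 0.1074]
ee_rot: [-1.569, -0.005, -0.41]
wrist_force: [-0.3, 0.1, 0.0]
width: 0.0701
```

>>> play_rows:
  steps:
    - {"x": 0, "y": -0.003, "z": -0.03, "rx": 0, "ry": 0, "rz": 0, "hand": 0.07}
    - {"x": 0, "y": 0, "z": -0.02, "rx": 0, "ry": 0, "rz": 0, "hand": 0.07}
    - {"x": 0, "y": 0, "z": 0, "rx": 0, "ry": 0, "rz": 0, "hand": 0.07}
    - {"x": 0, "y": 0, "z": 0, "rx": 0, "ry": 0, "rz": 0, "hand": 0.07}

```text
time: 7.18
tool_pos: [0.608, 0.0465, 0.0567]
ee_rot: [-1.569, -0.004, -0.41]
wrist_force: [0.3, -0.2, -0.5]
width: 0.0701
```

```bash
python3 - <<'E'
from h import *
s=cap('wrist','w5');s2=cap('side','s5')
cv2.imwrite('pics/c8.png',np.hstack([cv2.resize(s['color'][120:300,180:380,::-1],None,fx=2,fy=2),cv2.resize(s2['color'][170:320,260:430,::-1],(400,360))]))
o=robot.get_obs();print(o['tool_pos'],o['ee_rot'],o['wrist_force'])
E
```

```text
[0.60783226 0.04655837 0.05640405] [-1.56927353 -0.00382349 -0.40987239] [ 0.65734709 -0.21834955  0.76663907]
```

View pics/c8.png

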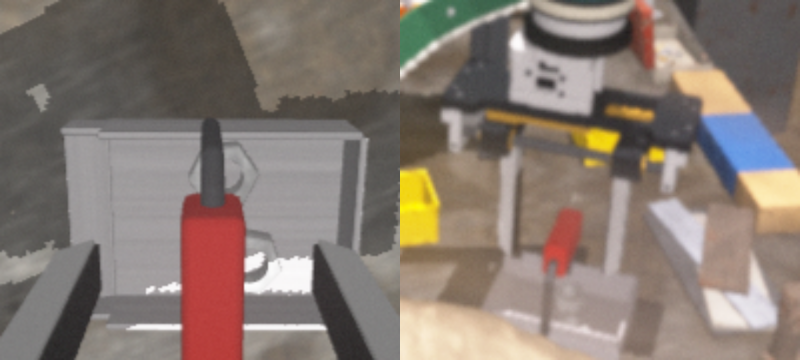

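The fingers straddle the bar at left crop (212,270), and both nuts lie flat in the pan under it, clear of the fingers. I'll close the gripper and lift.

>>> play_rows:
  steps:
    - {"x": 0, "y": 0, "z": 0, "rx": 0, "ry": 0, "rz": 0, "hand": 0.03}
    - {"x": 0, "y": 0, "z": 0, "rx": 0, "ry": 0, "rz": 0, "hand": 0.0}
    - {"x": 0, "y": 0, "z": 0, "rx": 0, "ry": 0, "rz": 0, "hand": 0.0}
    - {"x": 0, "y": 0, "z": 0, "rx": 0, "ry": 0, "rz": 0, "hand": 0.0}
    - {"x": 0, "y": 0, "z": 0, "rx": 0, "ry": 0, "rz": 0, "hand": 0.0}
    - {"x": 0, "y": 0, "z": 0.01, "rx": 0, "ry": 0, "rz": 0, "hand": 0.0}
    - {"x": 0, "y": 0, "z": 0.02, "rx": 0, "ry": 0, "rz": 0, "hand": 0.0}
    - {"x": 0, "y": 0, "z": 0.02, "rx": 0, "ry": 0, "rz": 0, "hand": 0.0}

```text
time: 8.28
tool_pos: [0.6057, 0.0465, 0.104]
ee_rot: [-1.571, 0.002, -0.41]
wrist_force: [0.4, 0.2, -2.0]
width: 0.0179
```

```bash
python3 - <<'E'
from h import *
s=cap('wrist','w6');s2=cap('side','s6')
cv2.imwrite('pics/c9.png',np.hstack([cv2.resize(s['color'][120:300,180:380,::-1],None,fx=2,fy=2),cv2.resize(s2['color'][170:320,260:430,::-1],(400,360))]))
o=robot.get_obs();print(o['tool_pos'],o['ee_rot'],o['wrist_force'],o['wrist_torque'],o['width'])
E
```

```text
[0.60789026 0.04655174 0.10689067] [-1.56881138 -0.00463175 -0.4099784 ] [-0.02736683  0.3493838  -2.22466894] [-0.04637384 -0.08128919 -0.02553098] 0.017523371849580038
```

View pics/c9.png

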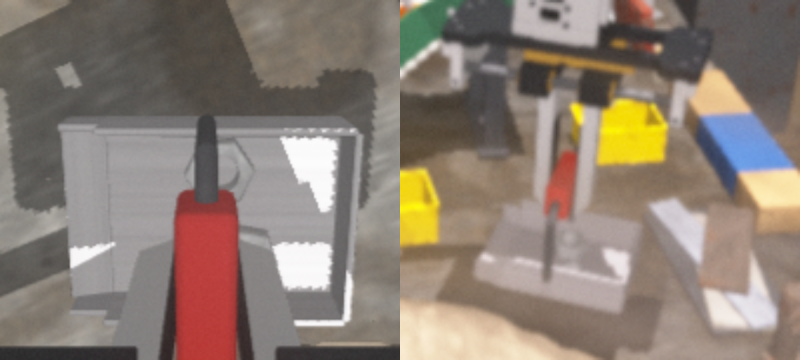

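The scoop is held level at z = 0.107 and both nuts are inside. I'll lift it and carry it over the chute, turning it so the mouth points down the slope.

>>> play_rows:
  steps:
    - {"x": 0, "y": 0, "z": 0.03, "rx": 0, "ry": 0, "rz": 0, "hand": 0}
    - {"x": 0, "y": 0, "z": 0.05, "rx": 0, "ry": 0, "rz": 0, "hand": 0}
    - {"x": 0, "y": 0, "z": 0.05, "rx": 0, "ry": 0, "rz": 0, "hand": 0}
    - {"x": 0, "y": 0.01, "z": 0.045, "rx": 0, "ry": 0, "rz": 0, "hand": 0}
    - {"x": -0.004, "y": 0.025, "z": 0.025, "rx": 0, "ry": 0, "rz": 0.04, "hand": 0}
    - {"x": -0.006, "y": 0.04, "z": 0, "rx": 0, "ry": 0, "rz": 0.06, "hand": 0}
    - {"x": -0.008, "y": 0.045, "z": 0, "rx": 0, "ry": 0, "rz": 0.07, "hand": 0}
    - {"x": -0.008, "y": 0.045, "z": 0, "rx": 0, "ry": 0, "rz": 0.08, "hand": 0}

```text
time: 9.38
tool_pos: [0.5798, 0.2127, 0.3026]
ee_rot: [-1.572, 0.002, -0.158]
wrist_force: [0.6, 0.1, -2.7]
width: 0.0179
```

>>> play_rows:
  steps:
    - {"x": -0.008, "y": 0.045, "z": 0, "rx": 0, "ry": 0, "rz": 0.08, "hand": 0}
    - {"x": -0.006, "y": 0.04, "z": 0, "rx": 0, "ry": 0, "rz": 0.07, "hand": 0}
    - {"x": -0.005, "y": 0.033, "z": 0, "rx": 0, "ry": 0, "rz": 0.044, "hand": 0}
    - {"x": -0.003, "y": 0.018, "z": 0, "rx": 0, "ry": 0, "rz": 0, "hand": 0}
    - {"x": 0, "y": 0.007, "z": 0, "rx": 0, "ry": 0, "rz": 0, "hand": 0}
    - {"x": 0, "y": 0, "z": 0, "rx": 0, "ry": 0, "rz": 0, "hand": 0}
    - {"x": 0, "y": 0, "z": 0, "rx": 0, "ry": 0, "rz": 0, "hand": 0}

```text
time: 10.25
tool_pos: [0.5588, 0.3533, 0.3041]
ee_rot: [-1.571, -0.0, 0.032]
wrist_force: [-0.6, 0.6, -3.7]
width: 0.0177
```

```bash
python3 - <<'E'
from h import *
s=cap('wrist','w7');s2=cap('side','s7')
cv2.imwrite('pics/c10.png',np.hstack([cv2.resize(s['color'][100:300,180:380,::-1],(400,400)),cv2.resize(s2['color'][70:230,170:330,::-1],(400,400))]))
o=robot.get_obs();print(o['tool_pos'],o['ee_rot'],o['wrist_force'],o['width'],o['joint_positions'].round(3))
E
```

```text
[0.55876675 0.35342224 0.30429866] [-1.57091960e+00 -4.94300344e-04  3.23038942e-02] [-0.52800689 -0.76329675 -2.24329161] 0.017734149299482194 [ 0.478  0.353  0.859 -0.     1.929  0.446]
```

View pics/c10.png

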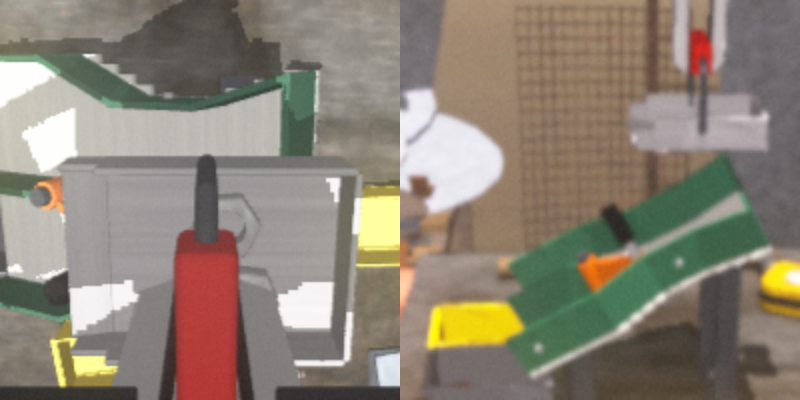

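>>> play_rows:
  steps:
    - {"x": 0.001, "y": 0, "z": -0.008, "rx": 0.003, "ry": -0.1, "rz": 0, "hand": 0}
    - {"x": 0, "y": 0, "z": -0.008, "rx": 0.003, "ry": -0.1, "rz": 0, "hand": 0}
    - {"x": 0, "y": 0, "z": 0, "rx": 0.003, "ry": -0.1, "rz": 0, "hand": 0}
    - {"x": 0, "y": 0, "z": 0, "rx": 0.003, "ry": -0.1, "rz": 0, "hand": 0}

```text
time: 10.85
tool_pos: [0.5592, 0.3536, 0.2884]
ee_rot: [-1.572, -0.403, 0.033]
wrist_force: [0.2, -0.8, -2.1]
width: 0.0178
```

```bash
python3 - <<'E'
from h import *
s2=cap('side','s8')
cv2.imwrite('pics/c11.png',cv2.resize(s2['color'][70:230,170:330,::-1],(500,500)))
o=robot.get_obs();print(o['tool_pos'],o['ee_rot'],o['wrist_force'],o['width'],o['joint_positions'].round(3))
E
```

```text
[0.55632299 0.35362538 0.28662545] [-1.57348322 -0.40096676  0.03545926] [-1.82060519 -0.69055398 -4.68979465] 0.017815257055532174 [ 0.591  0.075  1.28  -0.211  1.446  0.546]
```

View pics/c11.png

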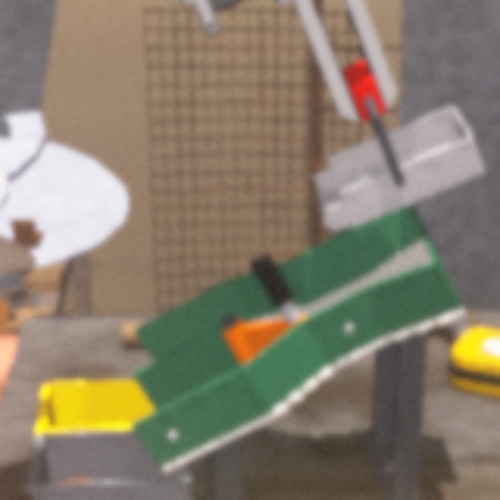

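The scoop is tilted 23° with its lip at crop (330,215), over the opening, and the knob at (270,270) is clear. I'll keep tilting.

>>> play_rows:
  steps:
    - {"x": 0, "y": 0, "z": -0.003, "rx": 0.003, "ry": -0.08, "rz": 0, "hand": 0}
    - {"x": 0, "y": 0, "z": -0.003, "rx": 0.003, "ry": -0.08, "rz": 0, "hand": 0}
    - {"x": 0, "y": 0, "z": 0, "rx": 0.003, "ry": -0.08, "rz": 0, "hand": 0}
    - {"x": 0, "y": 0, "z": 0, "rx": 0.003, "ry": -0.08, "rz": 0, "hand": 0}
    - {"x": 0, "y": 0, "z": 0, "rx": 0.003, "ry": -0.08, "rz": 0, "hand": 0}

```text
time: 11.52
tool_pos: [0.5595, 0.3537, 0.2825]
ee_rot: [-1.57, -0.802, 0.03]
wrist_force: [-0.2, -0.3, -2.0]
width: 0.0181
```

```bash
python3 - <<'E'
from h import *
s2=cap('side','s9');s=cap('wrist','w9')
cv2.imwrite('pics/c12.png',np.hstack([cv2.resize(s['color'][60:340,140:420,::-1],(400,400)),cv2.resize(s2['color'][70:230,170:330,::-1],(400,400))]))
o=robot.get_obs();print(o['tool_pos'],o['ee_rot'],o['wrist_force'],o['width'],o['joint_positions'].round(3))
E
```

```text
[0.55771063 0.35347136 0.27939073] [-1.57380199 -0.79577554  0.03488723] [ 1.14004014 -0.5821419  -2.95127361] 0.017525214391354134 [ 0.722 -0.101  1.62  -0.559  1.032  0.832]
```

View pics/c12.png

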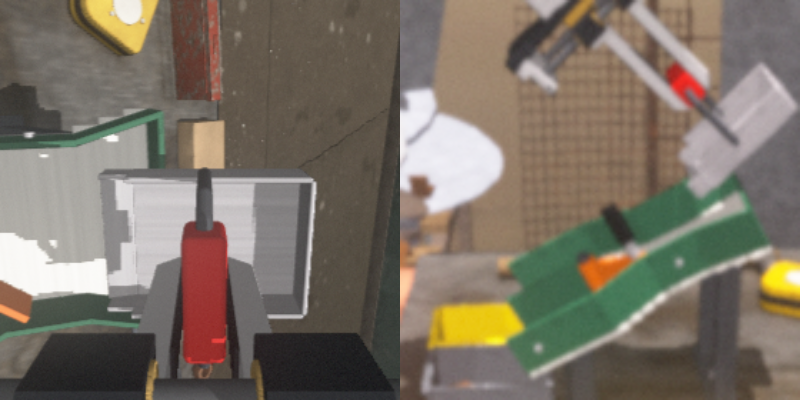

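>>> play_rows:
  steps:
    - {"x": 0, "y": 0, "z": 0, "rx": 0.003, "ry": -0.08, "rz": 0, "hand": 0}
    - {"x": 0, "y": 0, "z": 0, "rx": 0, "ry": 0, "rz": 0, "hand": 0}
    - {"x": 0, "y": 0, "z": 0, "rx": 0, "ry": 0, "rz": 0, "hand": 0}
    - {"x": 0, "y": 0, "z": 0, "rx": 0, "ry": 0, "rz": 0, "hand": 0}

```text
time: 12.12
tool_pos: [0.5601, 0.3545, 0.2832]
ee_rot: [-1.569, -0.881, 0.031]
wrist_force: [0.6, -0.2, -2.0]
width: 0.0179
```

```bash
python3 - <<'E'
from h import *
s2=cap('top','t10');s=cap('wrist','w10')
cv2.imwrite('pics/c13.png',np.hstack([cv2.resize(s['color'][60:340,140:420,::-1],(400,400)),cv2.resize(s2['color'][160:320,130:290,::-1],(400,400),interpolation=cv2.INTER_CUBIC)]))
E
```

```text
(no output)
```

View pics/c13.png

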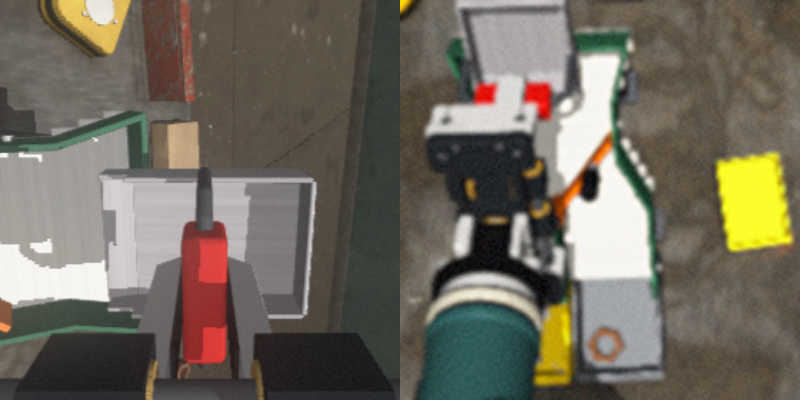

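One nut shows on the chute floor at left crop (35,250) and another by the lip at right crop (568,105), so both are just leaving. I'll wait.

>>> play_rows:
  steps:
    - {"x": 0, "y": 0, "z": 0, "rx": 0, "ry": 0, "rz": 0, "hand": 0}
    - {"x": 0, "y": 0, "z": 0, "rx": 0, "ry": 0, "rz": 0, "hand": 0}
    - {"x": 0, "y": 0, "z": 0, "rx": 0, "ry": 0, "rz": 0, "hand": 0}
    - {"x": 0, "y": 0, "z": 0, "rx": 0, "ry": 0, "rz": 0, "hand": 0}
    - {"x": 0, "y": 0, "z": 0, "rx": 0, "ry": 0, "rz": 0, "hand": 0}
    - {"x": 0, "y": 0, "z": 0, "rx": 0, "ry": 0, "rz": 0, "hand": 0}

```text
time: 12.98
tool_pos: [0.5593, 0.3545, 0.2819]
ee_rot: [-1.57, -0.881, 0.033]
wrist_force: [0.6, -0.2, -2.7]
width: 0.018
```

```bash
python3 - <<'E'
from h import *
s2=cap('top','t11');s=cap('wrist','w11');s3=cap('side','s11')
cv2.imwrite('pics/c14.png',np.hstack([cv2.resize(s['color'][60:340,140:420,::-1],(400,400)),cv2.resize(s2['color'][160:320,130:290,::-1],(400,400),interpolation=cv2.INTER_CUBIC)]))
cv2.imwrite('pics/c15.png',cv2.resize(s3['color'][90:250,170:340,::-1],(600,560),interpolation=cv2.INTER_CUBIC))
E
```

```text
(no output)
```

View pics/c14.png

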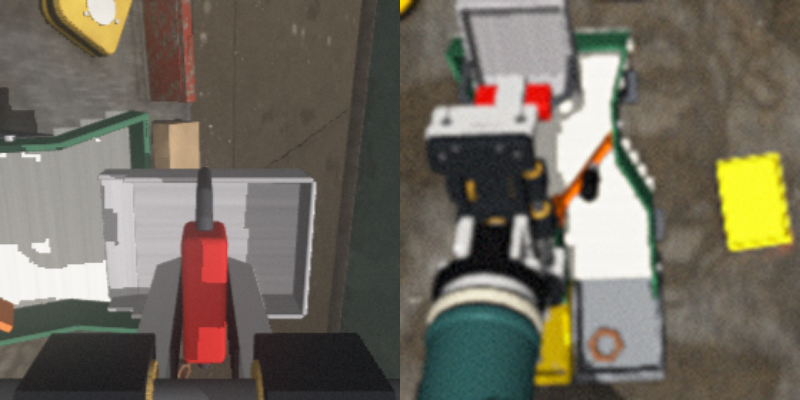

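View pics/c15.png

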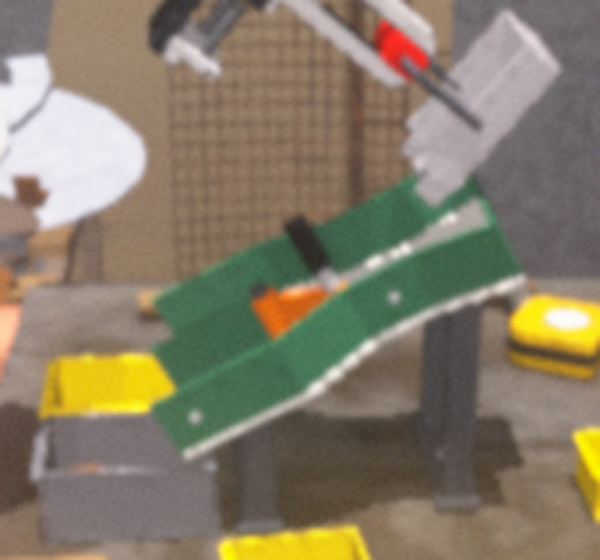

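```bash
python3 - <<'E'
from h import *
s2=ld('t11');s=ld('w11')
cv2.imwrite('pics/c16.png',np.hstack([cv2.resize(s['color'][160:340,130:330,::-1],(500,450),interpolation=cv2.INTER_CUBIC),cv2.resize(s2['color'][175:225,170:203,::-1],(297,450),interpolation=cv2.INTER_CUBIC)]))
E
```

```text
(no output)
```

View pics/c16.png

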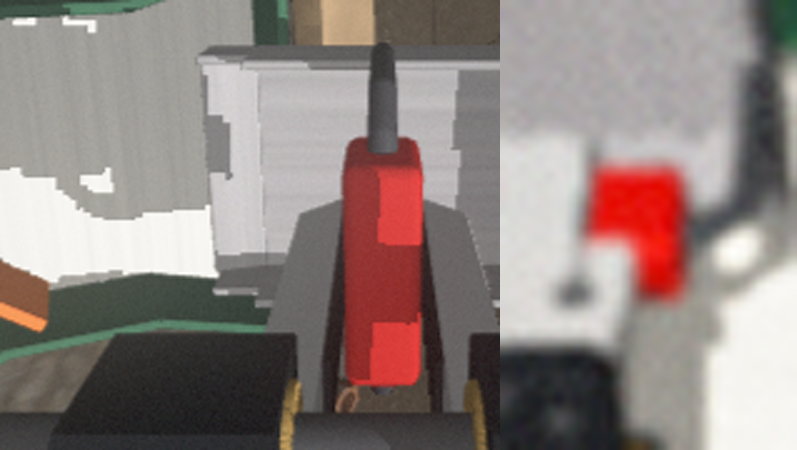

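Those spots haven't changed, so they are sunlight patches; the visible pan floor is empty. I'll level the scoop, back away and look into the yellow tray.

>>> play_rows:
  steps:
    - {"x": 0, "y": 0, "z": 0.01, "rx": -0.003, "ry": 0.1, "rz": 0, "hand": 0}
    - {"x": 0, "y": 0, "z": 0.01, "rx": -0.004, "ry": 0.11, "rz": 0, "hand": 0}
    - {"x": 0, "y": 0, "z": 0.01, "rx": -0.004, "ry": 0.12, "rz": 0, "hand": 0}
    - {"x": 0, "y": 0, "z": 0, "rx": -0.004, "ry": 0.12, "rz": 0, "hand": 0}
    - {"x": 0, "y": 0, "z": 0, "rx": -0.004, "ry": 0.12, "rz": 0, "hand": 0}
    - {"x": 0, "y": 0, "z": 0, "rx": -0.004, "ry": 0.12, "rz": 0, "hand": 0}
    - {"x": 0, "y": 0, "z": 0, "rx": -0.003, "ry": 0.11, "rz": 0, "hand": 0}
    - {"x": 0, "y": 0, "z": 0, "rx": -0.003, "ry": 0.08, "rz": 0, "hand": 0}

```text
time: 14.12
tool_pos: [0.5607, 0.3542, 0.312]
ee_rot: [-1.571, 0.001, 0.032]
wrist_force: [0.3, 0.2, -2.2]
width: 0.0178
```

>>> play_rows:
  steps:
    - {"x": 0.004, "y": -0.025, "z": 0, "rx": 0, "ry": 0, "rz": -0.04, "hand": 0}
    - {"x": 0.006, "y": -0.04, "z": 0, "rx": 0, "ry": 0, "rz": -0.07, "hand": 0}
    - {"x": 0.008, "y": -0.05, "z": 0, "rx": 0, "ry": 0, "rz": -0.08, "hand": 0}
    - {"x": 0.008, "y": -0.05, "z": 0, "rx": 0, "ry": 0, "rz": -0.08, "hand": 0}
    - {"x": 0.008, "y": -0.05, "z": 0, "rx": 0, "ry": 0, "rz": -0.08, "hand": 0}
    - {"x": 0.006, "y": -0.045, "z": 0, "rx": 0, "ry": 0, "rz": -0.05, "hand": 0}
    - {"x": 0.005, "y": -0.035, "z": 0, "rx": 0, "ry": 0, "rz": -0.044, "hand": 0}
    - {"x": 0.003, "y": -0.013, "z": 0, "rx": 0, "ry": 0, "rz": 0, "hand": 0}

```text
time: 15.12
tool_pos: [0.6069, 0.0435, 0.3129]
ee_rot: [-1.571, -0.003, -0.415]
wrist_force: [0.2, -0.4, -2.6]
width: 0.0179
```

```bash
python3 - <<'E'
from h import *
s2=cap('top','t12');s=cap('wrist','w12')
cv2.imwrite('pics/c17.png',np.hstack([cv2.resize(s['color'][60:340,140:420,::-1],(400,400)),cv2.resize(s2['color'][160:320,130:290,::-1],(400,400),interpolation=cv2.INTER_CUBIC)]))
o=robot.get_obs();print(o['tool_pos'],o['ee_rot'],o['wrist_force'],o['width'])
E
```

```text
[0.60712232 0.04492868 0.31247668] [-1.5702288  -0.00174522 -0.41326695] [-0.50164618  0.37521557 -1.96590902] 0.017757132294077948
```

View pics/c17.png

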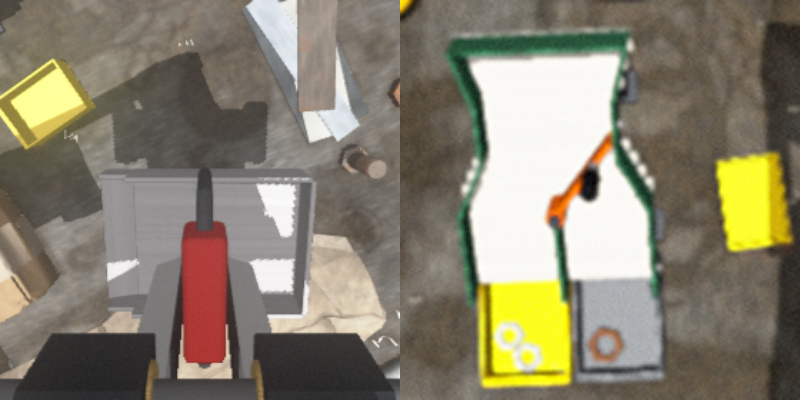

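Both nuts lie in the yellow tray at right crop (508,335) and (525,357), the flap is still over, and the pan is empty. Now I'll set the scoop down.

>>> play_rows:
  steps:
    - {"x": 0, "y": 0, "z": -0.03, "rx": 0, "ry": 0, "rz": 0, "hand": 0}
    - {"x": 0, "y": 0, "z": -0.055, "rx": 0, "ry": 0, "rz": 0, "hand": 0}
    - {"x": 0, "y": 0, "z": -0.055, "rx": 0, "ry": 0, "rz": 0, "hand": 0}
    - {"x": 0, "y": 0, "z": -0.055, "rx": 0, "ry": 0, "rz": 0, "hand": 0}
    - {"x": 0, "y": 0, "z": -0.03, "rx": 0, "ry": 0, "rz": 0, "hand": 0}
    - {"x": 0, "y": 0, "z": -0.018, "rx": 0, "ry": 0, "rz": 0, "hand": 0}
    - {"x": 0, "y": 0, "z": 0, "rx": 0, "ry": 0, "rz": 0, "hand": 0}
    - {"x": 0, "y": 0, "z": 0, "rx": 0, "ry": 0, "rz": 0, "hand": 0}

```text
time: 16.23
tool_pos: [0.6088, 0.0469, 0.0712]
ee_rot: [-1.569, -0.004, -0.41]
wrist_force: [0.1, -0.4, -1.7]
width: 0.0179
```

>>> play_rows:
  steps:
    - {"x": 0, "y": 0, "z": -0.007, "rx": 0, "ry": 0, "rz": 0, "hand": 0}
    - {"x": 0, "y": 0, "z": -0.005, "rx": 0, "ry": 0, "rz": 0, "hand": 0}
    - {"x": 0, "y": 0, "z": -0.003, "rx": 0, "ry": 0, "rz": 0, "hand": 0}
    - {"x": 0, "y": 0, "z": 0, "rx": 0, "ry": 0, "rz": 0, "hand": 0}
    - {"x": 0, "y": 0, "z": 0, "rx": 0, "ry": 0, "rz": 0, "hand": 0}

```text
time: 16.85
tool_pos: [0.6081, 0.0465, 0.0577]
ee_rot: [-1.569, -0.003, -0.411]
wrist_force: [-4.1, 0.5, 10.4]
width: 0.0179
```

Contact with the bench: +10 N, against −2 N while it hung free. I'll open and retreat straight up.

>>> play_rows:
  steps:
    - {"x": 0, "y": 0, "z": 0, "rx": 0, "ry": 0, "rz": 0, "hand": 0.04}
    - {"x": 0, "y": 0, "z": 0, "rx": 0, "ry": 0, "rz": 0, "hand": 0.06}
    - {"x": 0, "y": 0, "z": 0, "rx": 0, "ry": 0, "rz": 0, "hand": 0.06}
    - {"x": 0, "y": 0, "z": 0.02, "rx": 0, "ry": 0, "rz": 0, "hand": 0.06}
    - {"x": 0, "y": 0, "z": 0.05, "rx": 0, "ry": 0, "rz": 0, "hand": 0.06}
    - {"x": 0, "y": 0, "z": 0.05, "rx": 0, "ry": 0, "rz": 0, "hand": 0.06}
    - {"x": 0, "y": 0, "z": 0.05, "rx": 0, "ry": 0, "rz": 0, "hand": 0.06}
    - {"x": -0.02, "y": 0, "z": 0.04, "rx": 0, "ry": 0, "rz": 0, "hand": 0.06}

```text
time: 17.85
tool_pos: [0.588, 0.0464, 0.2655]
ee_rot: [-1.57, -0.001, -0.411]
wrist_force: [0.1, -0.7, -0.6]
width: 0.0599
```

```bash
python3 - <<'E'
from h import *
s2=cap('top','t13');s=cap('wrist','w13');s3=cap('side','s13')
cv2.imwrite('pics/c18.png',np.hstack([cv2.resize(s['color'][60:340,140:420,::-1],(400,400)),cv2.resize(s2['color'][160:320,130:290,::-1],(400,400),interpolation=cv2.INTER_CUBIC)]))
cv2.imwrite('pics/c19.png',cv2.resize(s3['color'][120:320,170:380,::-1],(630,600),interpolation=cv2.INTER_CUBIC))
o=robot.get_obs();print(o['tool_pos'],o['wrist_force'],o['width'])
P=cloud(s)
hsv=cv2.cvtColor(s['color'],cv2.COLOR_RGB2HSV).astype(int);H,S,V=hsv[...,0],hsv[...,1],hsv[...,2]
m=((H<6)|(H>174))&(S>150)&(V>80)&(P[...,2]>.07)&(P[...,2]<.1)&(s['range_z']>0)
q=P[m]; print('handle',q.mean(0).round(4),q[:,2].std().round(4))
P=cloud(s2); q=P[275:315,160:198][s2['color'][275:315,160:198].min(2)>120]
print('nuts',len(q),q.mean(0).round(3),q.min(0).round(3),q.max(0).round(3))
E
```

```text
[0.58831887 0.04652376 0.26739844] [ 0.04603304 -1.12732979 -0.38379358] 0.05985498442198256
handle [0.6094 0.0492 0.0867] 0.0009
nuts 189 [0.342 0.394 0.025] [ 0.311  0.178 -0.002] [0.459 0.438 1.305]
```

View pics/c18.png

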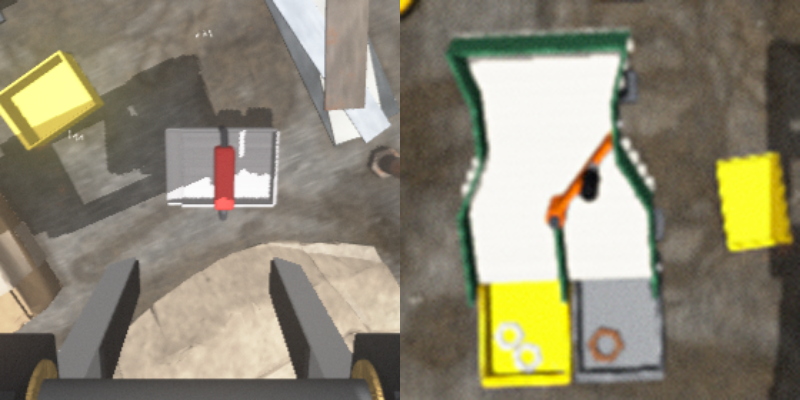

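View pics/c19.png

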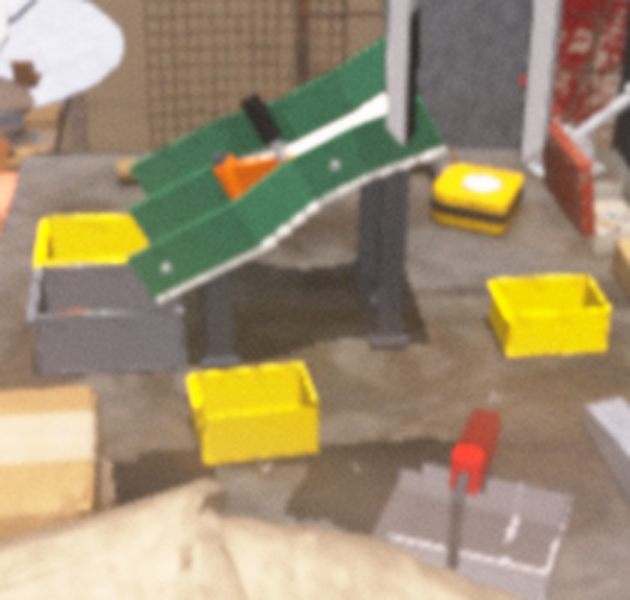

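The scoop stands upright and empty with its handle top at 0.087 m, the same as at the start. Both nuts are in the yellow tray, unmoved between pictures, the flap is still over, and the gripper is clear.

```bash
python3 -c "
from bench import workorder
print(workorder.close_job())"
```

```text
the job is handed in; nothing more can be done
None
```

The job is done and handed in at about 18 s of the 64 s. I pushed the flap over to its stop on the grey tray's side, poured both nuts down the chute into the yellow tray, and stood the empty scoop back where it came from.

**Last checks, all as wanted:**
- **Nuts:** the top view showed both lying in the yellow tray, in the same place in two pictures taken about 3 s apart.
- **Flap:** it was still over on the grey tray's side. The knob stood at y = 0.309 m, which works out to about −0.65 rad.
- **Scoop:** it was upright and empty, with its handle top at 0.087 m, the same height as before I lifted it.
- **Gripper:** open and clear of everything. It never came near the nuts while carrying or pouring.

**Checks that failed or disagreed:**
- **Nuts in the chute:** I never caught a nut sliding down, because they went through between pictures. The marks I first took for nuts were patches of sunlight.
- **Nut height:** my measurement from the last depth picture was spoiled by invalid pixels, so the nuts being inside the tray rests on the pictures alone.
- **Handle height:** cross-view rays to the handle gave 0.078 to 0.085 m, against 0.087 m from depth. The rays mix the bar's top and sides, so I used the depth value.

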